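# Fit the cross handle to the mould clamp and swing the clamp bar over the mould

## Robot

A 6-joint arm with a two-finger parallel gripper is mounted at the origin on the work surface. World frame = base frame: x ahead of the robot, y to its left, z up, the work surface at z = 0. Lengths are in m, angles in rad, forces in N, time in s.
With the tool pointing down it reaches from about 0.35 to 0.875 m from the base axis. Payload 15.5 kg.
Tool frame: the origin (TCP) lies on the front face of the gripper's body, between the roots of the fingers; the fingertips stand 73 mm ahead of it and the grasp point (between the pads) lies 54 mm ahead of it; z points along the fingers, y is the line along which they close (so a half turn about z gives the same grasp; the last joint's range is limited). The gripper opens to 85 mm and grips with 20 to 120 N. Pads are 22 mm wide; open, the fingers measure 114 mm over their backs; the gripper's body (76 mm by 85 mm) begins 54 mm behind the grasp point. The pads swing forward as they close: fully open they stand 13 mm farther back than shut.
Start: joints at [-1.298, 0.494, 1.345, -0, 1.302, -0.096], TCP at [0.225, -0.583, 0.304] pointing down, gripper open.
Joint ranges: [-2.91, 2.91], [-0.82, 2.16], [0.22, 2.67], [-1.22, 4.37], [0.12, 2.79], [-3.08, 3.08]. Speed limits (rad/s): [1.89, 1.89, 2.57, 3.01, 3.01, 3.01].

## Interface

Orientations are given as a unit quaternion [w, x, y, z].
In Python, from plant import arm, eyes gives the robot as it stands.
- The arm moves only by the tool play_rows, never from a script. Its argument "commands" is a list that holds one entry, the list of rows, each a list of 5 numbers: the shift along the tool's x, y, z in units of 0.3 m (1.0 is 0.3 m), then the turn about the tool's z in units of pi rad (1.0 is pi rad), then the gripper command: -1 is shut, 1 is fully open, values between are in proportion. A call has 1 to 8 rows; each row shifts and turns the commanded pose from where the row before left it, along the tool's axes as they then stand; what a row does not reach is not made up. A row lasts 1/8 s, in which the tool goes at most 62.5 mm and 10.7 degrees, less where a joint would pass 70% of its speed; a pose out of reach is approached as far as the arm can. A call with a number of a shift or a turn outside -1 to 1 is refused whole. A call with a gripper value outside its range is refused whole. The fingers move at their own pace and stop on an object; "squeeze" is the grip in N (left out, the last holds). Time passes only in rows, so rows that do not move let the fingers close. It gives the time, the measured TCP pose, the force, the opening and the grip force at its end, in the units of the state.
- arm.read_state(): the state, without advancing time (a new reading comes with each control period).
- eyes.snapshot(name): name is "scene" or "top" or "wrist"; returns the picture (384x512x3 uint8, red, green, blue); there is no depth.
- eyes.camera_params(name): a dict with "K" (3x3 intrinsics, pixels), "cam_to_world" (4x4, takes a point from camera to world coordinates); the wrist camera has in their place "T_tool_cam" (4x4, takes a point from camera to tool coordinates, whose origin is the TCP and whose axes are the flange's). Camera axes: x right, y down, z forward; pixel columns grow to the right and rows downward; lengths in m; the calibration is good to about 2 mm. A picture is of the moment at which its call begins: read the wrist's pose just before it. camera_params takes no time and is no camera call.
- arm.hand_in(): hands the job in; it is judged then, once.
Trained networks look in the newest picture that a camera, given by its name, has taken for a name from the list of things; names that differ only in an ending like _2 or _b are one class to them, and where a whole thing is asked for, a point or a joint stands for the part that bears it (a point fixed in the world has none). Each returns a list of dicts, best first, with "confidence" (0 to 1); they miss things now and then, are a little off and sometimes report something else, mostly with a low value. They report only what shows in the picture. A call takes as long as a camera call. They do not tell look-alikes from the thing itself.
- eyes.silhouettes(label, camera): "pixels" (384x512 bool, what is visible of it).
- eyes.place_of(label, camera): "at" ([x, y, z] in m, in world coordinates, good to about 4 mm: a listed point, or the origin of a listed thing).
The state is a dict: "time": time; "joint_positions": joint angles; "dq": joint speeds; "joint_torque": joint torques, N m; "tcp_pos": TCP position; "eef_rot": TCP orientation; "contact_force": force on the tool from outside, world axes, zero at the start; "wrist_torque": the same for the moment, N m; "grip_width": opening from 0.0 (shut) to 1.0 (fully open); "finger_force": force on a finger pad.
Only numpy, scipy, OpenCV 4.12 (cv2) and the standard library are available. Lean on these libraries where they do the work, as an engineer would, in place of code of your own. Each camera call takes 0.05 s, during which the arm holds its last target. There are 200 camera calls.

## Task

The casting mould still has to be clamped shut. Pick up the loose cross handle, fit it right way up and fully home on the clamp's square spindle without turning the clamp, and let go of it. Then push one of the handle's arms round anticlockwise (seen from above), not twisting it at the hub and not pushing the clamp bar itself, until the clamp bar comes to its stop over the mould; leave the handle seated and the gourds, tub and scraper where they are.

Things in the scene. Friction and masses are not known exactly. Their poses are not given: they have to be found in the camera images.
- handle: Loose steel cross handle, 0.3-0.65 kg, 196 mm long. Square hub 42 x 42 x 36 mm high with a 23 mm square bore through it along z (sides parallel to x and y, mouth chamfered). Two bars, 16 mm diameter, along +x and -x, axis 24 mm above the underside, end in 26 mm balls centred 85 mm from the hub axis; both arms alike. Origin: centre of the hub's underside on the bore axis; z up; lies right way up.
- seat (a point): On the spindle axis, on top of a round collar (52 mm diameter), 98 mm above the bench: the hub's underside rests here when home (handle origin at this point). A 20 mm square steel stem rises 40 mm from here along +z, sides parallel to this point's x and y, standing 4 mm out of a seated hub. x points along the clamp bar. All four square positions fit, with about 9 degrees of play.
- spindle (a joint): Angle of spindle and clamp bar, rad, growing anticlockwise seen from above. 0: bar a quarter turn clockwise of the mould; starts between 0 and 0.6; 1.571: stop, bar across the middle of the mould. Stays where it is left; about 0.3 N m turns it (some 4 N on an arm near its ball).
- bar_tip (a point): Middle of the tip end of the dark steel clamp bar that the spindle carries below the stem: bar 26 mm wide, tip 135 mm from the spindle axis, top 92 mm above the bench, 6 mm below the seat. This point is 84 mm above the bench; x points outwards along the bar. Turns with the spindle.
- clamp: Fixed mould clamp: base plate 270 x 150 x 10 mm, post of 48 mm diameter that carries the spindle, pale plaster mould in two halves, 120 x 106 mm, top 70 mm above the bench, centred 125 mm from the spindle axis along +x. Origin on the spindle axis at bench height; x towards the mould, z up.
- gourd_a: Orange gourd-shaped prop, 80 mm diameter, 100 mm high, standing; origin at the centre of its underside. Leave alone.
- gourd_b: A second gourd-shaped prop just like the first. Leave alone.
- tub: Closed white plastic tub, 174 mm diameter, 134 mm high; origin at the centre of its underside. Leave alone.
- scraper: Spatula-like scraper 280 mm long with a wooden handle, lying flat on the robot's left. Leave alone.
There are look-alikes about, which are no part of the job. Of the things like the handle, leave any that is pink or yellow; of the rest the larger one is meant.

How it is judged:
On the way, in this order (a step that is already met when the one before it is completed fails the run):
1. the handle is fully home on the square stem and let go, the clamp not yet swung (spindle below 0.9 rad) (horizontal distance between handle and seat below 0.005 m and z of handle in the frame of seat below 0.004 m and angle between handle's own z axis and vertical below 0.08 rad and contact force between the fingers and handle below 0.2 N and value of joint spindle below 0.9 rad), for 0.2 s.
2. the clamp bar is swung to its stop over the mould, the handle still home (value of joint spindle above 1.46 rad and horizontal distance between handle and seat below 0.006 m and z of handle in the frame of seat below 0.006 m), for 0.2 s.
At the end, for the whole second after the job is handed in: The spindle is beyond 1.46 rad (bar over the mould), the handle sits at rest, right way up on the collar (underside within 4 mm of it, axis within 5 mm, tilt below 0.08 rad), and gourds, tub and scraper are within 30 mm of where they were (value of joint spindle above 1.46 rad and horizontal distance between handle and seat below 0.005 m and z of handle in the frame of seat below 0.004 m and angle between handle's own z axis and vertical below 0.08 rad and linear speed of handle below 0.02 m/s and distance of each of gourd_a, gourd_b, tub, scraper from where it was at the start of the episode below 0.03 m); the robot touches nothing.
It fails at once if the swing past 0.9 rad is made by twisting the handle at its hub (grasp point within 35 mm of the spindle's axis) instead of by an arm (value of joint spindle above 0.9 rad and velocity of joint spindle above 0.1 rad/s and horizontal distance between the grasp point and seat below 0.035 m and contact force between the fingers and handle above 1 N).
It fails at once if the fingers turn the clamp by pushing the clamp bar itself (contact force between the fingers and spindle_c2 above 2 N and velocity of joint spindle above 0.1 rad/s).
It fails at once if a gourd, the tub or the scraper is moved by more than 30 mm (distance of any of gourd_a, gourd_b, tub, scraper from where it was at the start of the episode above 0.03 m).
It also fails if it takes over 66 s, if anything falls off the work surface, if the arm or the gripper's body presses on something with over 40 N, if the wrist force passes 120 N, or if a joint passes its speed limit or range.

## Working session

There is one attempt and no reset: what is moved stays moved. The work goes in short steps, Python scripts to look and compute and a tool call to move; the robot and the scene stay as the last step left them, time stands still between calls to the robot, and variables do not carry over. Pictures are saved under pics/ and viewed, at most 10 in all, crops included, and the job is handed in when it is done.

Besides the shell and the picture viewer there is one more tool, called after "Emit:" by a JSON object that holds its "name" and its "arguments". play_rows: Moves the arm, as the interface text tells. Shifts and turns lie within -1 to 1; 1 stands for 0.3 m of shift or pi rad of turn. Its arguments: {"type":"object","properties":{"commands":{"type":"array"},"squeeze":{"type":"number"}},"required":["commands"]}

```bash
mkdir -p pics; ls; python3 - <<'E'
from plant import arm, eyes
import cv2,numpy as np
np.set_printoptions(precision=4,suppress=True)
s=arm.read_state();print(s['time'],s['tcp_pos'],s['eef_rot'])
for n in ['scene','top']:
    im=eyes.snapshot(n);cv2.imwrite(f'pics/{n}0.png',im[:,:,::-1])
    p=eyes.camera_params(n);print(n,p['K'],p['cam_to_world'])
    for l in ['handle','seat','bar_tip','clamp','gourd_a','tub','scraper']:
        print(l,[(round(d['confidence'],2),np.round(d['at'],3)) for d in eyes.place_of(l,n)])
print(eyes.camera_params('wrist'))
E
```

```text
pics
0.0 [ 0.2247 -0.5829  0.3033] [-0.0006  0.9831  0.1829 -0.0001]
scene [[370.9139   0.     257.0537]
 [  0.     370.9139 190.6988]
 [  0.       0.       1.    ]] [[ 0.5671  0.6439 -0.5136  1.1882]
 [ 0.8236 -0.4498  0.3454 -0.4293]
 [-0.0086 -0.6189 -0.7854  1.0753]
 [ 0.      0.      0.      1.    ]]
handle [(0.89, array([ 0.62, -0.24, -0.  ])), (0.82, array([ 0.713, -0.454,  0.   ])), (0.76, array([ 0.788, -0.22 , -0.   ])), (0.58, array([ 0.424, -0.113,  0.002]))]
seat [(0.56, array([0.48 , 0.127, 0.102])), (0.36, array([ 0.427, -0.298, -0.003]))]
bar_tip [(0.87, array([0.597, 0.06 , 0.085]))]
clamp [(0.67, array([ 0.48 ,  0.124, -0.002]))]
gourd_a [(0.76, array([ 0.426, -0.297,  0.   ])), (0.62, array([ 0.525, -0.514,  0.004]))]
tub [(0.61, array([ 0.594,  0.509, -0.001]))]
scraper [(0.73, array([ 0.382,  0.415, -0.003])), (0.2, array([ 0.619, -0.24 ,  0.002]))]
top [[455.2757   0.     255.9327]
 [  0.     455.2757 193.9121]
 [  0.       0.       1.    ]] [[-0.0278 -0.993   0.1144  0.398 ]
 [-0.9994  0.0298  0.0158 -0.0022]
 [-0.0191 -0.1139 -0.9933  1.434 ]
 [ 0.      0.    
[... 219 characters left out ...]
,  0.001]))]
seat [(0.68, array([0.479, 0.126, 0.098]))]
bar_tip [(0.77, array([0.598, 0.061, 0.083])), (0.33, array([ 0.38 ,  0.408, -0.   ]))]
clamp [(0.56, array([ 0.482,  0.129, -0.001]))]
gourd_a [(0.77, array([ 0.425, -0.298,  0.002])), (0.68, array([ 0.521, -0.512,  0.003]))]
tub [(0.72, array([ 0.595,  0.51 , -0.003]))]
scraper [(0.76, array([ 0.381,  0.409, -0.001]))]
{'K': array([[316.714 ,   0.    , 255.7096],
       [  0.    , 316.714 , 193.0945],
       [  0.    ,   0.    ,   1.    ]]), 'T_tool_cam': array([[ 0.0016, -0.946 , -0.3243,  0.0824],
       [ 1.    ,  0.0011,  0.0018,  0.0018],
       [-0.0013, -0.3243,  0.946 , -0.0696],
       [ 0.    ,  0.    ,  0.    ,  1.    ]])}
```

View pics/scene0.png

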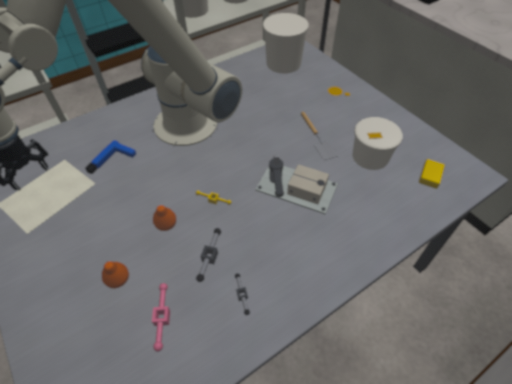

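View pics/top0.png

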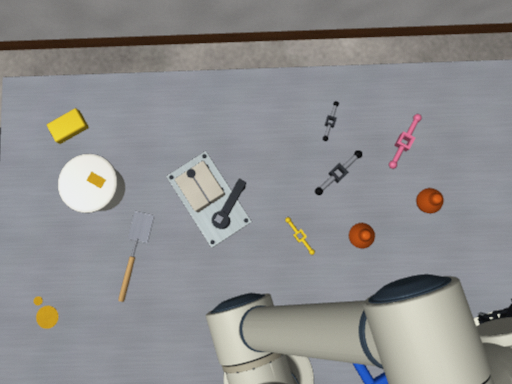

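```bash
cat > h.py <<'E'
from plant import arm, eyes
import cv2,numpy as np
np.set_printoptions(precision=4,suppress=True)
def size(cam,l='handle',z=0.024):
    p=eyes.camera_params(cam);K=p['K'];T=p['cam_to_world']
    return K,T
def toplane(px,K,T,z):
    px=np.atleast_2d(px).astype(float)
    d=np.c_[(px[:,0]-K[0,2])/K[0,0],(px[:,1]-K[1,2])/K[1,1],np.ones(len(px))]@T[:3,:3].T
    return T[:3,3]+d*((z-T[2,3])/d[:,2])[:,None]
def rect(m,K,T,z):
    v,u=np.nonzero(m)
    P=toplane(np.c_[u,v],K,T,z)[:,:2].astype(np.float32)
    return cv2.minAreaRect(P*1000),cv2.boundingRect(np.c_[u,v].astype(np.int32))
E
python3 - <<'E'
from h import *
im=eyes.snapshot('top');K,T=size('top')
for d in eyes.silhouettes('handle','top'):
    m=d['pixels'];r,b=rect(m,K,T,.024)
    v,u=np.nonzero(m)
    P=toplane(np.c_[u,v],K,T,.024)[:,:2];c=P-P.mean(0);e,V=np.linalg.eigh(c.T@c)
    print(round(d['confidence'],2),np.round(r[0]),np.round(r[1]),r[2],b,im[m].mean(0),'axis deg',np.degrees(np.arctan2(V[1,1],V[0,1])))
E
```

```text
0.93 [ 717. -450.] [ 47. 196.] 57.56809997558594 (388, 113, 33, 55) [183.0102 103.3258 129.8955] axis deg 149.4516971349809
0.6 [ 623. -236.] [ 44. 195.] 43.111610412597656 (314, 149, 48, 46) [83.1818 85.4704 89.8557] axis deg 131.26914201258944
0.51 [ 428. -109.] [133.  29.] 31.655466079711914 (286, 218, 28, 36) [205.076  179.193   51.7719] axis deg -144.98781042828725
0.47 [ 786. -220.] [ 30. 129.] 73.79085540771484 (323, 102, 14, 39) [84.1471 86.451  91.25  ] axis deg 161.086369217606
```

The scene picture shows the larger grey handle at about (209,254) and a smaller grey look-alike at (242,294). The clamp is at (296,183), with its bar pointing toward the lower left of the mould. In the top picture the handle is at (338,172), the spindle at (221,219) and the mould at (200,187). I'll look at the stem up close first, then the handle.

```bash
cat >> h.py <<'E'
def ang(s):
    q=s['eef_rot'];return 2*np.arctan2(q[2],q[1])
def plan(x,y,z,adeg,grip,n=None,start=None):
    s=arm.read_state();p=np.array(s['tcp_pos']);a=ang(s)
    if start is not None: p=np.array(start[:3]);a=np.radians(start[3])
    d=np.array([x,y,z])-p;da=(np.radians(adeg)-a+np.pi)%(2*np.pi)-np.pi
    n=n or int(max(np.ceil(np.linalg.norm(d)/.055),np.ceil(abs(np.degrees(da))/10.2),1))
    print('n',n,'d',d,'da',np.degrees(da))
    R=[]
    for i in range(n):
        w=d/n;c,sn=np.cos(a),np.sin(a)
        R.append([round(float(v),4) for v in [(w[0]*c+w[1]*sn)/.3,(w[0]*sn-w[1]*c)/.3,-w[2]/.3,-da/n/np.pi]]+[grip])
        a+=da/n
    for i in range(0,n,8): print(R[i:i+8])
def wristT():
    from scipy.spatial.transform import Rotation as Ro
    s=arm.read_state();q=s['eef_rot'];T=np.eye(4);T[:3,:3]=Ro.from_quat([q[1],q[2],q[3],q[0]]).as_matrix();T[:3,3]=s['tcp_pos']
    p=eyes.camera_params('wrist');return p['K'],T@p['T_tool_cam'],s
E
python3 -c "
from h import *
plan(.48,.126,.31,-29,1)"
```

```text
n 14 d [0.2553 0.7092 0.0061] da -50.07007285616387
[[0.1174, -0.1357, -0.0015, 0.0199, 1], [0.1087, -0.1428, -0.0015, 0.0199, 1], [0.0996, -0.1493, -0.0015, 0.0199, 1], [0.0901, -0.1552, -0.0015, 0.0199, 1], [0.0802, -0.1605, -0.0015, 0.0199, 1], [0.0701, -0.1652, -0.0015, 0.0199, 1], [0.0596, -0.1693, -0.0015, 0.0199, 1], [0.049, -0.1727, -0.0015, 0.0199, 1]]
[[0.0381, -0.1754, -0.0015, 0.0199, 1], [0.0271, -0.1774, -0.0015, 0.0199, 1], [0.016, -0.1788, -0.0015, 0.0199, 1], [0.0048, -0.1794, -0.0015, 0.0199, 1], [-0.0064, -0.1793, -0.0015, 0.0199, 1], [-0.0176, -0.1786, -0.0015, 0.0199, 1]]
```

Emit:
{"name": "play_rows", "arguments": {"commands": [[[0.117,-0.136,-0.002,0.02,1],[0.109,-0.143,-0.002,0.02,1],[0.1,-0.149,-0.002,0.02,1],[0.09,-0.155,-0.002,0.02,1],[0.08,-0.16,-0.002,0.02,1],[0.07,-0.165,-0.002,0.02,1],[0.06,-0.169,-0.002,0.02,1],[0.049,-0.173,-0.002,0.02,1]]]}}

```text
time: 1.9
tcp_pos: [0.3716, -0.1768, 0.3089]
eef_rot: [0.0, 0.998, -0.069, 0.0]
contact_force: [1.4, -0.3, 0.3]
grip_width: 1.002
finger_force: 0.0
```

Emit:
{"name": "play_rows", "arguments": {"commands": [[[0.038,-0.175,-0.002,0.02,1],[0.027,-0.177,-0.002,0.02,1],[0.016,-0.179,-0.002,0.02,1],[0.005,-0.179,-0.002,0.02,1],[-0.006,-0.179,-0.002,0.02,1],[-0.018,-0.179,-0.002,0.02,1],[0,0,0,0,1],[0,0,0,0,1]]]}}

```text
time: 2.9
tcp_pos: [0.4817, 0.1248, 0.3122]
eef_rot: [0.0, 0.968, -0.253, -0.0]
contact_force: [-0.6, -1.4, 0.9]
grip_width: 1.001
finger_force: 0.0
```

```bash
python3 - <<'E'
from h import *
K,T,s=wristT();im=eyes.snapshot('wrist');cv2.imwrite('pics/w1.png',cv2.resize(im,(800,600),interpolation=cv2.INTER_CUBIC)[:,:,::-1]);np.save('w1.npy',im)
print(s['tcp_pos'],np.degrees(ang(s)),s['eef_rot'],s['joint_positions'])
np.savez('w1.npz',im=im,K=K,T=T)
for l in ['seat','bar_tip','clamp']: print(l,[(round(d['confidence'],2),d['at']) for d in eyes.place_of(l,'wrist')])
def proj(P):
    c=np.linalg.inv(T)@np.append(P,1);return (K@c[:3]/c[2])[:2]
print(proj([.48,.126,.138])*800/512)
E
```

```text
[0.4817 0.1248 0.3122] -29.25971985085489 [ 0.0002  0.9676 -0.2526 -0.0001] [ 0.1335  0.3061  1.6406 -0.0002  1.1953  2.215 ]
seat [(0.62, [0.4778, 0.1292, 0.1031])]
bar_tip [(0.62, [0.5961, 0.0638, 0.0865])]
clamp [(0.6, [0.4787, 0.1262, 0.0001])]
[394.2851 307.2298]
```

View pics/w1.png

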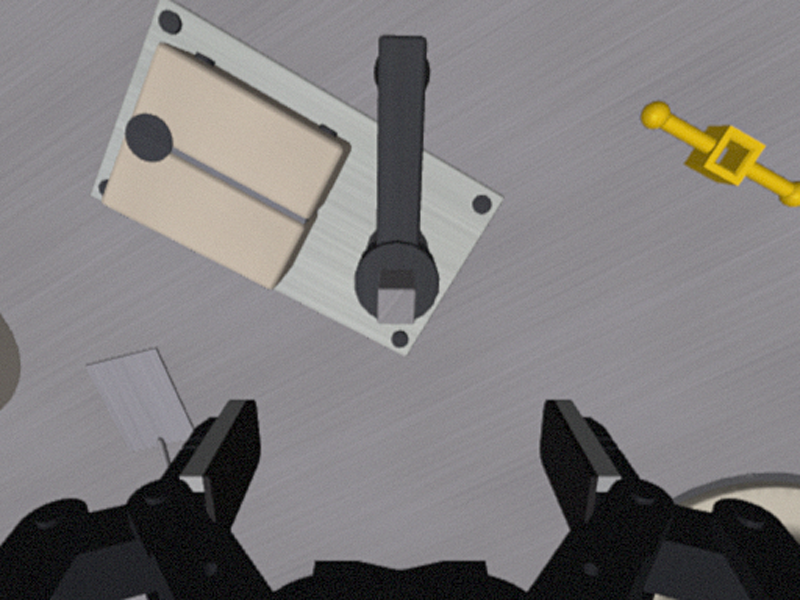

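The wrist view shows the clamp: the bright square top of the stem is centred near (396,306), and the bar runs up to its tip at (403,38). I'll segment these in the code.

```bash
python3 - <<'E'
from h import *
f=np.load('w1.npz');im,K,T=f['im'],f['K'],f['T']
g=im.astype(int).mean(2)
r=g[165:225,225:285];print(np.round(g[196,232:276]).astype(int));print(np.round(g[178:215,253]).astype(int))
m=np.zeros(g.shape,np.uint8);m[180:214,236:272]=(g[180:214,236:272]>115)
n,lab,st,ce=cv2.connectedComponentsWithStats(m)
i=lab[196,253];print(st[i],ce[i])
P=lambda px,z:toplane(px,K,T,z)
v,u=np.nonzero(lab==i)
W=P(np.c_[u,v],.138)[:,:2]
print('stem top c',W.mean(0),'rect',cv2.minAreaRect((W*1000).astype(np.float32)))
# bar edges on top plane z=.092
E=[]
for row in range(35,140,5):
    b=np.where(g[row,236:280]<80)[0]+236
    E.append([(b[0]+b[-1])/2,row])
E=np.array(E,float);B=P(E,.092)[:,:2]
vx,vy,x0,y0=cv2.fitLine(B.astype(np.float32),cv2.DIST_HUBER,0,.01,.01).ravel()
print('bar angle',np.degrees(np.arctan2(vy,vx)),np.median([np.ptp(P([[e[0]-8,e[1]],[e[0]+8,e[1]]],.092)[:,:2],axis=0) for e in E]))
c=W.mean(0);print('perp offset of bar line from stem c', vx*(c[1]-y0)-vy*(c[0]-x0))
# mould bolts / plate for clamp angle: light plate rect
s=eyes.silhouettes('clamp','wrist')
print([(d['confidence'],d['pixels'].sum()) for d in s])
plan(.621,-.240,.208,-49,1)
E
```

```text
[109  73  64  69  64  73  71  66  64  96 130 147 145 143 143 151 145 150
 141 140 139 139 138 136 144 146 143 143 142 141 139 145 130  93  68  61
  65  60  64  65  65  57  61  85]
[ 54  60  59  53  55  59  73 116 140 144 146 146 149 148 149 138 139 139
 139 139 139 139 142 139 143 142 141 146 144 157 180 181 187 160  96  46
  58]
[236 185  36  29 790] [253.0987 200.5595]
stem top c [0.4767 0.1272] rect ((477.5907287597656, 126.29179382324219), (29.08902931213379, 24.38112449645996), 60.805381774902344)
bar angle -30.56705 0.009317492788294746
perp offset of bar line from stem c 0.00031490035566749536
[(0.71, np.int64(32778))]
n 8 d [ 0.1392 -0.364  -0.1044] da -19.60343091452303
[[0.125, 0.1037, 0.0435, 0.0136, 1], [0.1293, 0.0982, 0.0435, 0.0136, 1], [0.1334, 0.0926, 0.0435, 0.0136, 1], [0.1372, 0.0868, 0.0435, 0.0136, 1], [0.1408, 0.0809, 0.0435, 0.0136, 1], [0.1441, 0.0748, 0.0435, 0.0136, 1], [0.1472, 0.0686, 0.0435, 0.0136, 1], [0.15, 0.0622, 0.0435, 0.0136, 1]]
```

```bash
python3 - <<'E'
from h import *
f=np.load('w1.npz');K,T=f['K'],f['T']
print('stem',toplane([[253.0,195.9],[241.2,195.9],[264.8,195.9],[253,184.6],[253,207.1]],K,T,.138))
c=np.linalg.inv(T)@np.append([.48,.126,.138],1);print(c)
E
```

```text
stem [[0.4803 0.1252 0.138 ]
 [0.485  0.1336 0.138 ]
 [0.4756 0.1168 0.138 ]
 [0.4887 0.1205 0.138 ]
 [0.4717 0.13   0.138 ]]
[-0.0027  0.0029  0.2586  1.    ]
```

Emit:
{"name": "play_rows", "arguments": {"commands": [[[0.125,0.104,0.043,0.0136,1],[0.129,0.098,0.043,0.0136,1],[0.133,0.093,0.043,0.0136,1],[0.137,0.087,0.044,0.0136,1],[0.141,0.081,0.043,0.0136,1],[0.144,0.075,0.044,0.0136,1],[0.147,0.069,0.044,0.0136,1],[0.15,0.062,0.044,0.0136,1]]]}}

```text
time: 4.15
tcp_pos: [0.6211, -0.2414, 0.2075]
eef_rot: [-0.0, 0.91, -0.415, 0.0]
contact_force: [1.0, 0.3, 0.4]
grip_width: 0.996
finger_force: 0.0
```

Emit:
{"name": "play_rows", "arguments": {"commands": [[[0,0,0,0,1],[0,0,0,0,1]]]}}

```text
time: 4.4
tcp_pos: [0.6206, -0.2393, 0.2078]
eef_rot: [-0.0, 0.91, -0.414, -0.0]
contact_force: [0.0, 0.5, 0.5]
grip_width: 1.001
finger_force: 0.0
```

```bash
python3 - <<'E'
from h import *
K,T,s=wristT();im=eyes.snapshot('wrist');cv2.imwrite('pics/w2.png',cv2.resize(im,(800,600),interpolation=cv2.INTER_CUBIC)[:,:,::-1])
print(s['tcp_pos'],np.degrees(ang(s)))
np.savez('w2.npz',im=im,K=K,T=T)
print([(round(d['confidence'],2),d['at']) for d in eyes.place_of('handle','wrist')])
for d in eyes.silhouettes('handle','wrist'):
    m=d['pixels'];print(rect(m,K,T,.024),d['confidence'])
E
```

```text
[ 0.6206 -0.2393  0.2078] -48.95200711130944
[(0.94, [0.6228, -0.2392, -0.0027]), (0.85, [0.7892, -0.2245, 0.003])]
(((636.0151977539062, -404.8882141113281), (26.58213233947754, 12.45484733581543), 41.147682189941406), (373, 0, 39, 21)) 0.95
(((620.2095947265625, -239.17605590820312), (44.58245086669922, 198.44830322265625), 42.56390380859375), (227, 65, 54, 227)) 0.79
(((445.3079528808594, -141.657958984375), (20.28581428527832, 11.748527526855469), 16.400259017944336), (311, 359, 15, 13)) 0.73
(((778.6231689453125, -225.42703247070312), (38.81285858154297, 118.87947845458984), 70.61705780029297), (17, 0, 118, 144)) 0.57
```

View pics/w2.png

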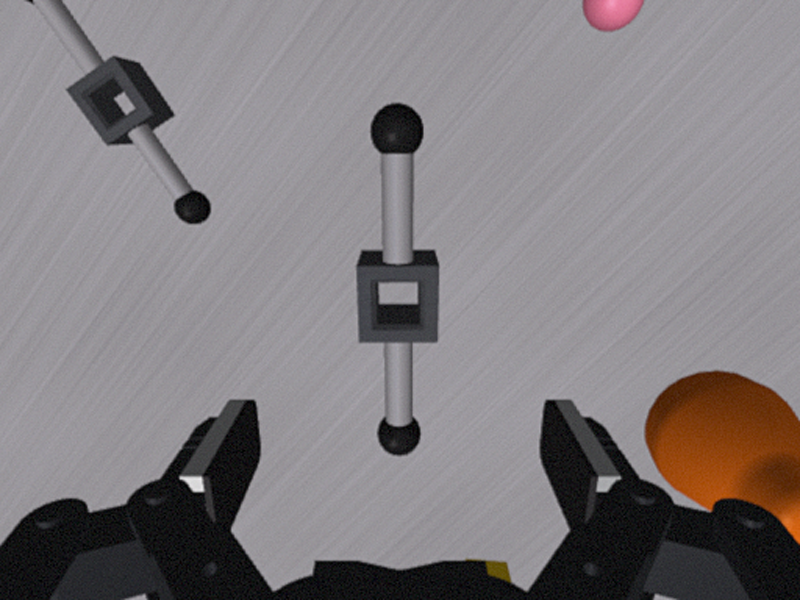

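The larger grey handle is centred in the wrist view. Its hub's top face is centred near (398,304), and its balls are at (397,130) and (399,433), so it is well aligned with the tool. The sub-pixel check comes next.

```bash
python3 - <<'E'
from h import *
f=np.load('w2.npz');im,K,T=f['im'],f['K'],f['T']
g=im.astype(int).mean(2)
print(g[165:225,230:237].mean(1).round().astype(int))   # left wall column of hub ring
print(g[190:200,222:288].mean(0).round().astype(int))
c=lambda x:(x+.5)/1.5625-.5
hub=[c(398),c(304)]
print(hub,toplane([hub],K,T,.036))
for b in ([397,130],[399,433]): print(toplane([[c(b[0]),c(b[1])]],K,T,.024))
E
```

```text
[ 32  29  28  25  32  54  71  72  72  70  70  71  72  74  73  75  72  73
  72  71  73  73  75  72  71  73  71  71  73  71  70  71  70  73  73  72
  72  70  70  71  72  72  72  71  70  70  70  71  70  74  71  73  70  81
 124 157 157 156 155 155]
[153 152 151 152 153 154 132  85  70  71  73  72  72  72  72  61  52  54
  48  34  55  82  85  86  84  85  85  85  84  85  83  83  81  83  84  84
  86  84  84  86  85  85  85  87  88  62  40  55  61  65  71  70  70  72
  71  72  70  68  99 149 158 156 157 155 156 156]
[254.54, 194.38] [[ 0.6207 -0.241   0.036 ]]
[[ 0.6768 -0.3047  0.024 ]]
[[ 0.5642 -0.177   0.024 ]]
```

```bash
python3 -c "
from h import *
plan(.6207,-.241,.082,-48.7,1,4)"
```

```text
n 4 d [-0.0003 -0.0027 -0.1264] da 0.1616967697583316
[[0.0015, 0.0016, 0.1053, -0.0002, 1], [0.0015, 0.0016, 0.1053, -0.0002, 1], [0.0015, 0.0016, 0.1053, -0.0002, 1], [0.0015, 0.0016, 0.1053, -0.0002, 1]]
```

Emit:
{"name": "play_rows", "arguments": {"commands": [[[0.001,0.001,0.105,0,1],[0.001,0.001,0.105,0,1],[0.001,0.001,0.105,0,1],[0.001,0.001,0.105,0,1],[0,0,0,0,1],[0,0,0,0,1]]]}}

```text
time: 5.3
tcp_pos: [0.6216, -0.2406, 0.0833]
eef_rot: [0.0, 0.91, -0.414, 0.001]
contact_force: [-0.6, -0.6, -0.1]
grip_width: 0.999
finger_force: 0.0
```

Emit:
{"name": "play_rows", "arguments": {"commands": [[[0,0,0,0,-1],[0,0,0,0,-1],[0,0,0,0,-1],[0,0,0,0,-1],[0,0,0,0,-1],[0,0,0,0,-1],[0,0,0,0,-1],[0,0,0,0,-1]]], "squeeze": 50}}

```text
time: 6.3
tcp_pos: [0.6214, -0.2409, 0.0829]
eef_rot: [-0.0, 0.91, -0.414, 0.001]
contact_force: [-0.8, 1.6, 8.6]
grip_width: 0.485
finger_force: 50.8
```

Emit:
{"name": "play_rows", "arguments": {"commands": [[[0,0,-0.05,0,-1],[0,0,-0.15,0,-1],[0,0,-0.18,0,-1],[0,0,-0.18,0,-1],[0,0,-0.16,0,-1],[0,0,0,0,-1],[0,0,0,0,-1]]]}}

```text
time: 7.18
tcp_pos: [0.6204, -0.2405, 0.2971]
eef_rot: [-0.0, 0.91, -0.414, -0.001]
contact_force: [-0.1, -0.1, -6.1]
grip_width: 0.478
finger_force: 53.2
```

```bash
python3 - <<'E'
from h import *
K,T,s=wristT();im=eyes.snapshot('wrist');cv2.imwrite('pics/w3.png',cv2.resize(im,(800,600),interpolation=cv2.INTER_CUBIC)[:,:,::-1])
np.savez('w3.npz',im=im,K=K,T=T)
print(s['tcp_pos'],np.degrees(ang(s)),s['grip_width'],s['contact_force'])
E
```

```text
[ 0.6204 -0.2405  0.2971] -48.91088523035296 0.47842478394800153 [-0.1433 -0.1456 -6.1126]
```

View pics/w3.png

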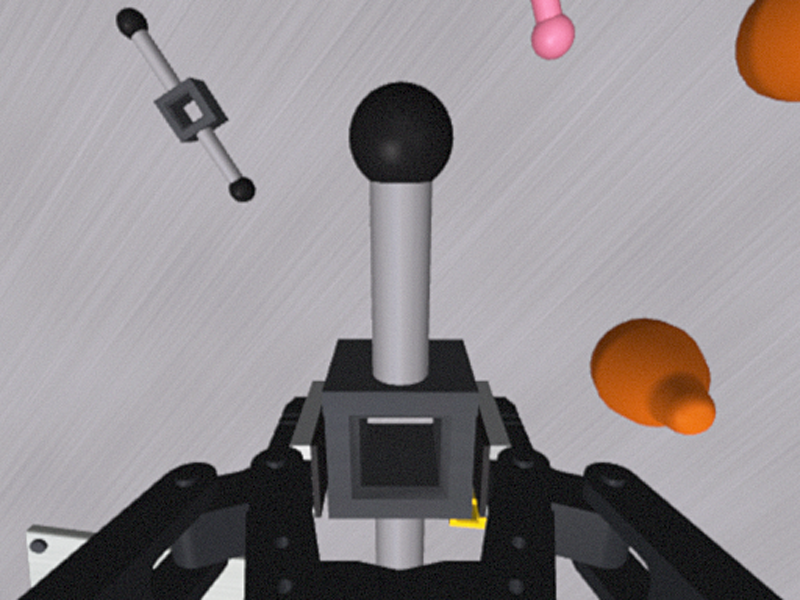

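The handle is held upright between the pads. The hub's top face spans rows 390–518 around x≈401, and the ball is at (401,134). The orange gourd seen on the bench is well clear.

```bash
python3 - <<'E'
from h import *
Tc=eyes.camera_params('wrist')['T_tool_cam'];K=eyes.camera_params('wrist')['K']
c=lambda x:(x+.5)/1.5625-.5
for z in(.046,.047,.048):
    P=toplane([[c(400.5),c(390)],[c(400.5),c(518)],[c(323.5),c(390)],[c(478.5),c(390)],[c(328.5),c(518)],[c(477.5),c(518)]],K,Tc,z);print(z,P[:,:2]*1000,P[:2].mean(0)*1000)
print('ball',toplane([[c(401),c(134)]],K,Tc,.059)*1000)
# offsets in tool frame from far views
from numpy import cos,sin,radians as r
for n,p,q in(('hub',[.6207,-.241],None),('stem',[.4803,.1252],None)):
    f=np.load('w2.npz' if n=='hub' else 'w1.npz')
    t=f['T']@np.linalg.inv(Tc);print(n,(np.linalg.inv(t)@np.array([*p,0.1,1]))[:2]*1000)
E
```

```text
0.046 [[ 21.0583   2.0749]
 [-20.6984   2.161 ]
 [ 21.03   -18.1525]
 [ 21.0871  22.5678]
 [-20.7246 -18.7158]
 [-20.6703  24.491 ]] [ 0.18    2.1179 46.    ]
0.047 [[ 20.5055   2.0777]
 [-21.6126   2.1646]
 [ 20.4769 -18.3247]
 [ 20.5345  22.748 ]
 [-21.639  -18.8929]
 [-21.5843  24.6878]] [-0.5536  2.1211 47.    ]
0.048 [[ 19.9526   2.0805]
 [-22.5268   2.1682]
 [ 19.9238 -18.4969]
 [ 19.9818  22.9281]
 [-22.5535 -19.07  ]
 [-22.4982  24.8846]] [-1.2871  2.1243 48.    ]
ball [[84.7201  2.0884 59.    ]]
hub [1.3935 1.0247]
stem [-0.6664 -0.2411]
```

```bash
python3 -c "
from h import *
plan(.4815,.1269,.235,-30,-1,10)"
```

```text
n 10 d [-0.1387  0.3673 -0.0614] da 18.91562648120627
[[-0.1227, -0.0456, 0.0205, -0.0105, -1], [-0.1211, -0.0496, 0.0205, -0.0105, -1], [-0.1194, -0.0536, 0.0205, -0.0105, -1], [-0.1176, -0.0575, 0.0205, -0.0105, -1], [-0.1156, -0.0614, 0.0205, -0.0105, -1], [-0.1135, -0.0651, 0.0205, -0.0105, -1], [-0.1113, -0.0689, 0.0205, -0.0105, -1], [-0.109, -0.0725, 0.0205, -0.0105, -1]]
[[-0.1065, -0.0761, 0.0205, -0.0105, -1], [-0.1039, -0.0795, 0.0205, -0.0105, -1]]
```

Emit:
{"name": "play_rows", "arguments": {"commands": [[[-0.123,-0.046,0.0205,-0.0105,-1],[-0.121,-0.05,0.0205,-0.0105,-1],[-0.119,-0.054,0.0205,-0.0105,-1],[-0.118,-0.057,0.0205,-0.0105,-1],[-0.116,-0.061,0.0205,-0.0105,-1],[-0.113,-0.065,0.0205,-0.0105,-1],[-0.111,-0.069,0.0205,-0.0105,-1],[-0.109,-0.073,0.0205,-0.0105,-1]]]}}

```text
time: 8.22
tcp_pos: [0.5089, 0.0543, 0.2471]
eef_rot: [0.0, 0.957, -0.29, -0.001]
contact_force: [0.2, -1.1, -5.2]
grip_width: 0.48
finger_force: 53.2
```

Emit:
{"name": "play_rows", "arguments": {"commands": [[[-0.107,-0.076,0.0205,-0.0105,-1],[-0.104,-0.08,0.0205,-0.0105,-1],[0,0,0,0,-1],[0,0,0,0,-1]]]}}

```text
time: 8.72
tcp_pos: [0.4821, 0.1268, 0.2356]
eef_rot: [0.0, 0.966, -0.259, -0.001]
contact_force: [0.4, -0.1, -6.2]
grip_width: 0.484
finger_force: 53.1
```

```bash
python3 - <<'E'
from h import *
K,T,s=wristT();im=eyes.snapshot('wrist')
cv2.imwrite('pics/w4.png',cv2.resize(im[220:350,180:335],(775,650)[0:1]+(600,),interpolation=cv2.INTER_CUBIC)[:,:,::-1])
print(s['tcp_pos'],np.degrees(ang(s)),s['grip_width'],s['contact_force'])
plan(.4815,.1269,.235,-30,-1,1)
E
```

```text
[0.4821 0.1268 0.2356] -29.991564795546342 0.48429891275503056 [ 0.3907 -0.0807 -6.2382]
n 1 d [-0.0009  0.0004 -0.0008] da 0.03259753773066757
[[-0.0034, 0.0002, 0.0027, -0.0002, -1]]
```

View pics/w4.png

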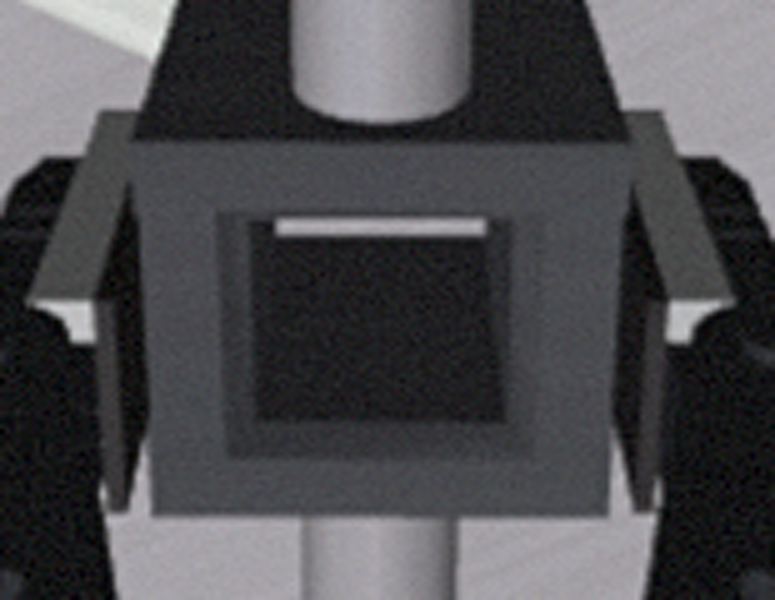

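The crop shows the stem top as the bright strip at x≈275–487. It is centred in the bore (inner edges about 250–510), so sideways alignment is good. I'll lower it slowly and watch the force.

Emit:
{"name": "play_rows", "arguments": {"commands": [[[-0.002,0,0.02,0,-1],[0,0,0.02,0,-1],[0,0,0.02,0,-1],[0,0,0.01,0,-1],[0,0,0,0,-1]]]}}

```text
time: 9.4
tcp_pos: [0.4819, 0.1271, 0.2151]
eef_rot: [0.0, 0.966, -0.259, -0.0]
contact_force: [0.4, 0.6, -6.1]
grip_width: 0.477
finger_force: 53.2
```

Emit:
{"name": "play_rows", "arguments": {"commands": [[[0,0,0.025,0,-1],[0,0,0.025,0,-1],[0,0,0.025,0,-1],[0,0,0.02,0,-1],[0,0,0,0,-1]]]}}

```text
time: 10.02
tcp_pos: [0.4818, 0.1272, 0.1864]
eef_rot: [0.0, 0.966, -0.259, -0.0]
contact_force: [0.3, 0.3, -5.8]
grip_width: 0.485
finger_force: 53.1
```

Emit:
{"name": "play_rows", "arguments": {"commands": [[[0,0,0.008,0,-1],[0,0,0.006,0,-1],[0,0,0,0,-1]]]}}

```text
time: 10.4
tcp_pos: [0.4819, 0.1272, 0.1827]
eef_rot: [0.0, 0.966, -0.259, -0.0]
contact_force: [0.2, 0.7, -6.2]
grip_width: 0.477
finger_force: 53.1
```

Emit:
{"name": "play_rows", "arguments": {"commands": [[[0,0,0.004,0,-1],[0,0,0.003,0,-1],[0,0,0,0,-1]]]}}

```text
time: 10.78
tcp_pos: [0.482, 0.1272, 0.1809]
eef_rot: [-0.0, 0.966, -0.259, 0.0]
contact_force: [-2.7, -0.1, 4.0]
grip_width: 0.482
finger_force: 54.2
```

It made contact at the expected height (TCP 0.181), so the handle is home. Releasing.

Emit:
{"name": "play_rows", "arguments": {"commands": [[[0,0,0,0,0.3],[0,0,0,0,0.6],[0,0,0,0,1],[0,0,0,0,1],[0,0,0,0,1],[0,0,0,0,1]]]}}

```text
time: 11.52
tcp_pos: [0.4819, 0.1272, 0.1806]
eef_rot: [-0.0, 0.966, -0.259, -0.0]
contact_force: [-0.0, -0.2, -0.1]
grip_width: 1.0
finger_force: 0.0
```

Emit:
{"name": "play_rows", "arguments": {"commands": [[[0,0,-0.1,0,1],[0,0,-0.18,0,1],[0,0,-0.15,0,1],[0,0,0,0,1],[0,0,0,0,-1]]]}}

```text
time: 12.15
tcp_pos: [0.4816, 0.1271, 0.3092]
eef_rot: [0.0, 0.966, -0.259, -0.0]
contact_force: [-0.5, 0.2, -1.0]
grip_width: 0.814
finger_force: 0.0
```

```bash
python3 - <<'E'
from h import *
K,T,s=wristT();im=eyes.snapshot('wrist')
cv2.imwrite('pics/w5.png',cv2.resize(im,(800,600),interpolation=cv2.INTER_CUBIC)[:,:,::-1])
print(s['tcp_pos'],np.degrees(ang(s)),s['grip_width'],s['contact_force'])
np.savez('w5.npz',im=im,K=K,T=T)
print([(d['confidence'],d['at']) for d in eyes.place_of('handle','wrist')])
E
```

```text
[0.4816 0.1271 0.3092] -30.010890259359723 0.813554876579414 [-0.45    0.1584 -1.0336]
[(0.75, [0.426, -0.1124, 0.002]), (0.61, [0.4816, 0.127, 0.0956]), (0.31, [0.5993, 0.0618, 0.0874])]
```

View pics/w5.png

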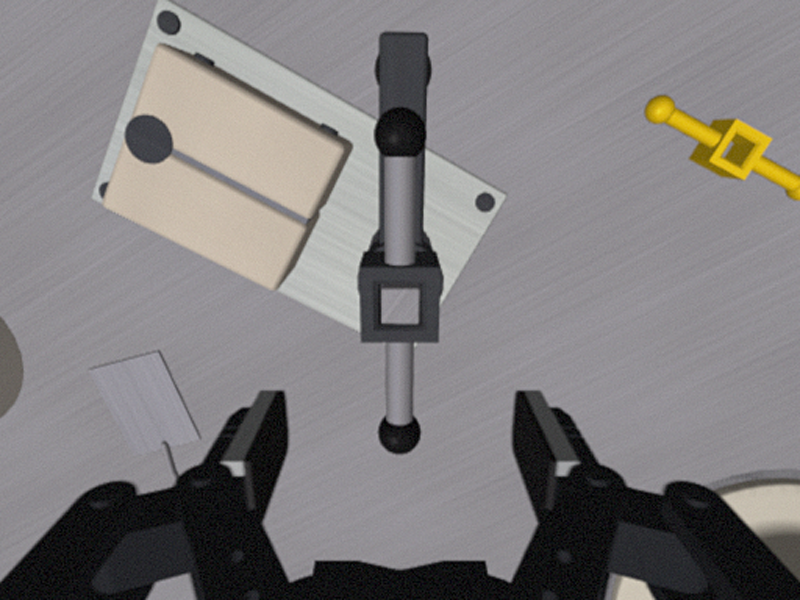

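The handle is seated flush: the hub is at (400,305) with the stem top showing in its bore. The arms run along the bar, with balls at (400,132) and (400,434). I'll shut the fingers, come down clockwise of the near arm (at 150°), and push it round along an arc at a radius of about 60 mm.

```bash
python3 - <<'E'
from h import *
th=np.radians(125);u=np.array([np.cos(th),np.sin(th)]);t=np.array([-u[1],u[0]])
p=np.array([.4817,.1271])+.058*u-.0225*t;print(p)
plan(*p,.309,-55,-1,4)
E
```

```text
[0.4669 0.1875]
n 4 d [-0.0146  0.0604  0.0005] da -24.988517929485056
[[-0.0357, -0.0375, -0.0004, 0.0347, -1], [-0.0396, -0.0334, -0.0004, 0.0347, -1], [-0.043, -0.0289, -0.0004, 0.0347, -1], [-0.0459, -0.024, -0.0004, 0.0347, -1]]
```

Emit:
{"name": "play_rows", "arguments": {"commands": [[[-0.036,-0.037,0,0.0347,-1],[-0.04,-0.033,0,0.0347,-1],[-0.043,-0.029,0,0.0347,-1],[-0.046,-0.024,0,0.0347,-1],[0,0,0,0,-1],[0,0,0,0,-1],[0,0,0.1,0,-1],[0,0,0.1,0,-1]]]}}

```text
time: 13.25
tcp_pos: [0.4673, 0.1869, 0.2489]
eef_rot: [-0.0, 0.887, -0.461, 0.0]
contact_force: [0.2, -0.3, 0.4]
grip_width: -0.002
finger_force: 0.0
```

Emit:
{"name": "play_rows", "arguments": {"commands": [[[0,0,0.09,0,-1],[0,0,0.08,0,-1],[0,0,0.057,0,-1],[0,0,0,0,-1]]]}}

```text
time: 13.75
tcp_pos: [0.4666, 0.1868, 0.1805]
eef_rot: [0.001, 0.887, -0.461, -0.001]
contact_force: [0.1, 0.4, -0.3]
grip_width: 0.002
finger_force: 0.0
```

Now the arc, 4° per row.

Emit:
{"name": "play_rows", "arguments": {"commands": [[[-0.0048,0.0137,0,-0.0222,-1],[-0.0048,0.0137,0,-0.0222,-1],[-0.0048,0.0137,0,-0.0222,-1],[-0.0048,0.0137,0,-0.0222,-1],[-0.0048,0.0137,0,-0.0222,-1],[-0.0048,0.0137,0,-0.0222,-1],[-0.0048,0.0137,0,-0.0222,-1],[-0.0048,0.0137,0,-0.0222,-1]]]}}

```text
time: 14.75
tcp_pos: [0.4377, 0.1703, 0.1824]
eef_rot: [-0.0, 0.98, -0.198, 0.001]
contact_force: [2.0, 1.3, -0.4]
grip_width: -0.0
finger_force: 1.0
```

Emit:
{"name": "play_rows", "arguments": {"commands": [[[-0.0048,0.0137,0,-0.0222,-1],[-0.0048,0.0137,0,-0.0222,-1],[-0.0048,0.0137,0,-0.0222,-1],[-0.0048,0.0137,0,-0.0222,-1]]]}}

```text
time: 15.25
tcp_pos: [0.4277, 0.1566, 0.1825]
eef_rot: [-0.001, 0.998, -0.06, 0.001]
contact_force: [2.2, 4.5, -0.9]
grip_width: -0.0
finger_force: 2.7
```

Emit:
{"name": "play_rows", "arguments": {"commands": [[[-0.0048,0.0137,0,-0.0222,-1],[-0.0048,0.0137,0,-0.0222,-1],[-0.0048,0.0137,0,-0.0222,-1],[-0.0048,0.0137,0,-0.0222,-1],[-0.0048,0.0137,0,-0.0222,-1],[-0.0048,0.0137,0,-0.0222,-1]]]}}

```text
time: 16.0
tcp_pos: [0.4205, 0.1317, 0.1824]
eef_rot: [-0.0, 0.989, 0.149, 0.001]
contact_force: [1.8, 7.4, -1.1]
grip_width: 0.003
finger_force: 2.7
```

```bash
python3 - <<'E'
from h import *
s=arm.read_state();print(s['tcp_pos'],np.degrees(ang(s)),s['contact_force'],s['wrist_torque'])
for n in ['top','scene']:
    im=eyes.snapshot(n)
    for l in ['bar_tip','handle','seat']: print(n,l,[(round(d['confidence'],2),d['at']) for d in eyes.place_of(l,n)])
E
```

```text
[0.4205 0.1317 0.1824] 17.096836644626556 [ 1.7592  7.4154 -1.1413] [ 1.0325 -0.3966  0.0873]
top bar_tip [(0.59, [0.6171, 0.1457, 0.0819])]
top handle [(0.79, [0.7895, -0.2229, 0.0038]), (0.59, [0.7154, -0.4503, -0.0022]), (0.55, [0.4797, 0.1234, 0.0996]), (0.54, [0.4264, -0.1113, -0.0005])]
top seat [(0.7, [0.4831, 0.1272, 0.0979])]
scene bar_tip [(0.84, [0.6147, 0.1438, 0.0818])]
scene handle [(0.71, [0.4777, 0.1267, 0.0987]), (0.63, [0.4245, -0.1111, 0.0018]), (0.61, [0.7141, -0.4484, 0.0006]), (0.55, [0.7896, -0.2222, -0.0011])]
scene seat [(0.68, [0.4776, 0.1285, 0.0977])]
```

The bar is at about +7.5° and following. Continuing.

Emit:
{"name": "play_rows", "arguments": {"commands": [[[-0.0048,0.0137,0,-0.0222,-1],[-0.0048,0.0137,0,-0.0222,-1],[-0.0048,0.0137,0,-0.0222,-1],[-0.0048,0.0137,0,-0.0222,-1],[-0.0048,0.0137,0,-0.0222,-1]]]}}

```text
time: 17.02
tcp_pos: [0.4217, 0.1103, 0.1815]
eef_rot: [-0.0, 0.948, 0.317, 0.0]
contact_force: [0.8, 6.3, 0.4]
grip_width: 0.001
finger_force: 2.6
```

Emit:
{"name": "play_rows", "arguments": {"commands": [[[-0.0024,0.0068,0,-0.0111,-1],[-0.0024,0.0068,0,-0.0111,-1],[0,0,0,0,-1]]]}}

```text
time: 17.4
tcp_pos: [0.4229, 0.1061, 0.1815]
eef_rot: [-0.0, 0.937, 0.349, -0.0]
contact_force: [0.0, 3.6, 0.9]
grip_width: 0.0
finger_force: 1.5
```

Emit:
{"name": "play_rows", "arguments": {"commands": [[[-0.0024,0.0068,0,-0.0111,-1],[-0.0024,0.0068,0,-0.0111,-1],[0,0,0,0,-1]]]}}

```text
time: 17.77
tcp_pos: [0.424, 0.1028, 0.1814]
eef_rot: [-0.001, 0.924, 0.381, -0.0]
contact_force: [-5.4, 16.8, 3.9]
grip_width: -0.004
finger_force: 7.9
```

Emit:
{"name": "play_rows", "arguments": {"commands": [[[-0.0024,0.0068,0,-0.0111,-1],[0,0,0,0,-1]]]}}

```text
time: 18.02
tcp_pos: [0.4243, 0.1014, 0.1813]
eef_rot: [-0.002, 0.918, 0.397, -0.001]
contact_force: [-8.3, 27.2, 4.7]
grip_width: 0.003
finger_force: 12.7
```

The force has jumped to about 28 N with almost no further motion, so the bar is at its stop. I'll back off, lift and check.

Emit:
{"name": "play_rows", "arguments": {"commands": [[[0,-0.04,0,0,-1],[0,-0.04,0,0,-1],[0,0,-0.1,0,-1],[0,0,-0.18,0,-1],[0,0,-0.15,0,-1],[0.1,-0.02,0,0,-1],[0.1,0,0,0,-1],[0,0,0,0,-1]]]}}

```text
time: 19.02
tcp_pos: [0.4453, 0.1655, 0.3104]
eef_rot: [0.0, 0.917, 0.398, 0.0]
contact_force: [0.1, 0.2, -0.7]
grip_width: -0.0
finger_force: 0.0
```

```bash
python3 - <<'E'
from h import *
K,T,s=wristT();im=eyes.snapshot('wrist')
cv2.imwrite('pics/w6.png',cv2.resize(im,(800,600))[:,:,::-1])
print(s['tcp_pos'],s['contact_force'])
for l in ['bar_tip','handle','seat','clamp']: print(l,[(round(d['confidence'],2),d['at']) for d in eyes.place_of(l,'wrist')])
im=eyes.snapshot('scene')
for l in ['bar_tip','gourd_a','tub','scraper','handle']: print(l,[(round(d['confidence'],2),d['at']) for d in eyes.place_of(l,'scene')])
E
```

```text
[0.4453 0.1655 0.3104] [ 0.0725  0.2206 -0.7018]
bar_tip [(0.79, [0.5958, 0.2006, 0.0881])]
handle [(0.84, [0.4278, -0.1134, 0.0012]), (0.65, [0.4812, 0.1289, 0.0969])]
seat []
clamp [(0.92, [0.4808, 0.1232, -0.0]), (0.36, [0.4828, 0.1282, 0.1001])]
bar_tip [(0.65, [0.5972, 0.1973, 0.0814])]
gourd_a [(0.84, [0.4271, -0.2947, -0.0011]), (0.79, [0.5249, -0.5121, -0.0008])]
tub [(0.62, [0.5955, 0.5113, -0.0007])]
scraper [(0.72, [0.381, 0.4173, -0.0021])]
handle [(0.8, [0.7174, -0.4509, -0.0009]), (0.65, [0.425, -0.1119, 0.0004]), (0.62, [0.4789, 0.1265, 0.0965]), (0.48, [0.7892, -0.2225, -0.0022])]
```

View pics/w6.png

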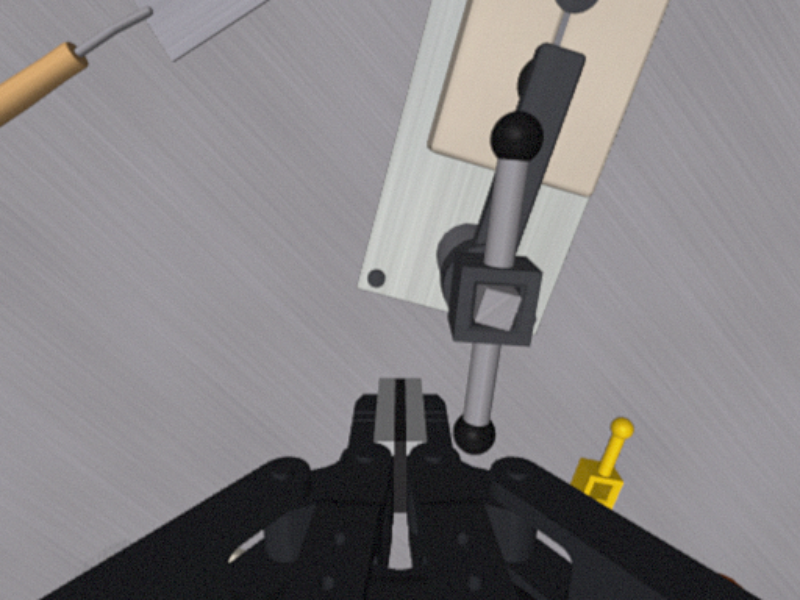

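The picture shows the bar lying along the mould's split line (tip near (560,55)). The hub is seated with the stem in its bore at (497,308), rotated only by its play. The gourds, tub and scraper haven't moved, so I'm handing in.

```bash
python3 -c "
from plant import arm
print(arm.hand_in())"
```

```text
the job is handed in; nothing more can be done
None
```

The handle is seated on the spindle, the clamp bar was pushed by an arm to its stop over the mould, and the job is handed in at about 19 s of the 66 s; the hand-in returned no verdict.

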